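# Fit spacer and handle scale on a cleaver's tang pins

### The arm

A 6-joint arm with a two-finger parallel gripper is mounted at the origin on the work surface. World frame = base frame: x ahead of the robot, y to its left, z up, the work surface at z = 0. Lengths are in mm, angles in rad, forces in N, time in s.
With the tool pointing down it reaches from about 275 to 750 mm from the base axis. Payload 10.2 kg.
Tool frame: the origin (TCP) lies at the very end of the fingers, on their centre line; the grasp point (between the pads) lies 19 mm behind it; z points along the fingers, y is the line along which they close (so a half turn about z gives the same grasp; the last joint's range is limited). The gripper opens to 85 mm and grips with 20 to 120 N. Pads are 22 mm wide; open, the fingers measure 114 mm over their backs; the gripper's body (76 mm by 85 mm) begins 54 mm behind the grasp point. The pads swing forward as they close: fully open they stand 13 mm farther back than shut.
Start: joints at [-1.377, 0.313, 1.498, -0, 1.331, -0.223], TCP at [212.527, -480.066, 231.294] pointing down, gripper open.
Joint ranges: [-2.94, 2.94], [-0.97, 2.17], [0.19, 2.56], [-1.23, 4.37], [0.02, 3.11], [-2.88, 2.88]. Speed limits (rad/s): [2.39, 2.39, 3.01, 3.14, 3.14, 3.14].

### API

Orientations are given as a unit quaternion [w, x, y, z].
In Python, from rig import ctrl gives the robot as it stands.
- The arm moves only by the tool step_arm, never from a script. Its argument "increments" is a list of rows, each a list of 3 entries, a list of its own where there are three numbers: the shift along the tool's x, y, z in cm, then the turn, a rotation vector about the tool's x, y, z in degrees, then the opening in per cent of the stroke, from 0 (shut) to 100 (fully open). A call has 1 to 8 rows; each row is the pose to reach, as a shift and turn from the pose commanded when the call began, along the tool's axes at that moment; what a row does not reach only later rows make up. A row lasts 1/8 s, in which the tool goes at most 62.5 mm and 10.7 degrees, less where a joint would pass 70% of its speed; a pose out of reach is approached as far as the arm can. A call with a gripper value outside its range is refused whole. The fingers move at their own pace and stop on an object; "squeeze" is the grip in N (left out, the last holds). Time passes only in rows, so rows that repeat a pose let the fingers close. It gives the time, the measured TCP pose, the force, the opening and the grip force at its end, in the units of the state.
- ctrl.sense(): the state, without advancing time (a new reading comes with each control period).
- ctrl.capture(name): name is "scene" or "top"; returns a dict with "img" (400x640x3 uint8, red, green, blue), "fx", "fy", "cx", "cy" (pixels), "k1" (the pictures are not rectified: a ray, as slopes to the right and down, at radius r is drawn at 1 + k1 r^2 times it, then the intrinsics apply), "extrinsics" (4x4, takes a point from camera to world coordinates). Camera axes: x right, y down, z forward; pixel columns grow to the right and rows downward; lengths in mm; the calibration is good to about 2 mm. A picture is of the moment at which its call begins. There is no depth.
- ctrl.finish_job(): hands the job in; it is judged then, once.
The state is a dict: "time_s": time; "joints": joint angles; "dq": joint speeds; "tau": joint torques, N m; "eef_pos": TCP position; "ee_rot": TCP orientation; "force": force on the tool from outside, world axes, zero at the start; "wrist_torque": the same for the moment, N m; "grip_width": opening from 0.0 (shut) to 1.0 (fully open); "grip_force": force on a finger pad.
Only numpy, scipy, OpenCV 4.12 (cv2) and the standard library are available. Lean on these libraries where they do the work, as an engineer would, in place of code of your own. Each camera call takes 0.05 s, during which the arm holds its last target. There are 200 camera calls.

### The job

Re-handle the cleaver in the jig: lay the red spacer plate over both pins of the bare tang, down flat on the steel, then the new pale wooden scale over the same two pins on top of it, each with its square end towards the blade and fully home, and let go. Leave the cracked black old scale and the other things on the table where they lie.

Things in the scene. Friction and masses are not known exactly. Their poses are not given: they have to be found in the camera images.
- jig: plywood jig fixed to the table (board 330 x 80 mm, 18 mm high) holding a cleaver flat. Origin: at table height under the middle of its bare dark steel tang; +x along the cleaver towards the blade, z up. The tang, on a riser, is 26 mm wide, x = -65 to +68 mm, its flat top 44 mm above the table; beside it nothing rises above the board. Two upright brass pins stand on it.
- bolster (a point): middle of the top of the bright metal bolster, a block 14 mm long (x), 36 mm wide, 75 mm ahead of the jig's origin, its top 10 mm above the tang: it stops a plate put on the wrong way round
- clamp (a point): middle of the top (54 mm above the table) of the green clamp bar, 165 mm ahead of the jig's origin, over the blade (78 mm wide, x = 82 to 240 mm); its wing nuts 45 mm to either side reach 67 mm above the table
- pin_front (a point): foot of the pin nearer the blade, on the pin's axis at the tang's top face (44 mm above the table), 42 mm ahead (+x) of the jig's origin; axes as the jig. The pin is 8 mm across and 30 mm tall (top at 74 mm), tapered to 4 mm over its last 5 mm
- pin_rear (a point): foot of the other, equal pin, 22 mm behind (-x) the jig's origin, on the same centre line, 64 mm from the front pin; axes as the jig
- spacer: red fibre spacer plate, 130 x 36 x 6 mm, about 40 g, flat on the table. Origin: middle of its length and width, on its underside; +x points to its square front end, the other end is a half circle; z up. Two through holes 10 mm across on its long centre line, 42 mm ahead of and 22 mm behind the origin. The long sides are straight from x = -47 to +65 mm.
- scale: new handle scale: pale wood plate, 130 x 36 x 16 mm, about 70 g, flat on the table; same outline, holes and axes as the spacer (origin in the middle of its underside, +x to the square front end, holes 10 mm across at x = +42 and -22 mm)
- old_scale: old handle scale: same size, shape and axes as the new one but nearly black wood with cracks; to be left alone
- spacer_hole_front (a point): centre of the spacer's front hole, on its underside
- spacer_hole_rear (a point): centre of the spacer's rear hole, on its underside
- scale_hole_front (a point): centre of the scale's front hole, on its underside
- scale_hole_rear (a point): centre of the scale's rear hole, on its underside
- hammer: hammer lying at the right side of the table; a bystander, leave alone; origin on its underside
- screwdriver: orange-handled screwdriver lying at the right; a bystander, leave alone; origin on its underside
- rasp: wooden-handled rasp 280 mm long lying at the left; a bystander, leave alone; origin on its underside
- pin_tin: small aluminium tin (68 mm across, 45 mm tall) of spare brass pins, to the left of the jig; a bystander, leave alone; origin on its underside
There are look-alikes about, which are no part of the job. Of the things that look like the scale, the largest one is meant.

How it is judged:
By the outcome, as a careful person would: the job done as asked, in the order asked, and still so for the second after the job is handed in, with the robot touching nothing.
It also fails if it takes over 64 s, if anything falls off the work surface, if the arm or the gripper's body presses on something with over 40 N, if the wrist force passes 120 N, or if a joint passes its speed limit or range.

## Working session

There is one attempt and no reset: what is moved stays moved. The work goes in short steps, Python scripts to look and compute and a tool call to move; the robot and the scene stay as the last step left them, time stands still between calls to the robot, and variables do not carry over. Pictures are saved under pics/ and viewed, at most 12 in all, crops included, and the job is handed in when it is done.

Besides the shell and the picture viewer there is one more tool, called in YAML: its name, and indented under it one key for each argument. step_arm: Moves the arm, as the interface text tells. Its arguments: {"type":"object","properties":{"increments":{"type":"array"},"squeeze":{"type":"number"}},"required":["increments"]}

```bash
mkdir -p pics; ls; cat > h.py <<'E'
import numpy as np, cv2
from rig import ctrl
def cap(n):
    c=ctrl.capture(n); c['img']=np.array(c['img'],np.uint8); return c
def save(c,f): cv2.imwrite('pics/'+f,c['img'][:,:,::-1])
def ray(c,u,v):
    K=np.array([[c['fx'],0,c['cx']],[0,c['fy'],c['cy']],[0,0,1.]])
    p=cv2.undistortPoints(np.array([[[u,v]]],float),K,np.array([c['k1'],0,0,0.]))[0,0]
    E=np.array(c['extrinsics']); d=E[:3,:3]@np.array([p[0],p[1],1]); return E[:3,3],d
def onz(c,u,v,z):
    o,d=ray(c,u,v); return (o+d*(z-o[2])/d[2])
def proj(c,P):
    E=np.linalg.inv(np.array(c['extrinsics'])); q=E[:3,:3]@np.array(P,float)+E[:3,3]
    x,y=q[0]/q[2],q[1]/q[2]; f=1+c['k1']*(x*x+y*y); return c['fx']*x*f+c['cx'],c['fy']*y*f+c['cy']
E
python3 - <<'E'
from h import *
for n in('top','scene'):
    c=cap(n); save(c,n+'0.png'); E=np.array(c['extrinsics']); print(n,c['fx'],c['k1'],E.round(3).tolist())
s=ctrl.sense(); print({k:s[k] for k in('time_s','eef_pos','ee_rot','grip_width','force')})
E
```

```text
pics
top 467.4766409134863 -0.1276862408371056 [[0.017, -0.987, 0.158, 270.026], [-1.0, -0.017, 0.005, -22.935], [-0.003, -0.158, -0.987, 1518.227], [0.0, 0.0, 0.0, 1.0]]
scene 374.44435798914685 -0.015134581589353944 [[0.384, 0.705, -0.596, 1118.053], [0.923, -0.287, 0.254, -305.216], [0.008, -0.648, -0.762, 856.686], [0.0, 0.0, 0.0, 1.0]]
{'time_s': 0.1, 'eef_pos': array([ 212.47540419, -479.83996855,  230.79260547]), 'ee_rot': array([-5.74916058e-04,  9.78365669e-01,  2.06882301e-01,  1.02479184e-05]), 'grip_width': 0.9976153302447055, 'force': array([-0.33864938, -0.30440915, -0.23292318])}
```

View pics/top0.png

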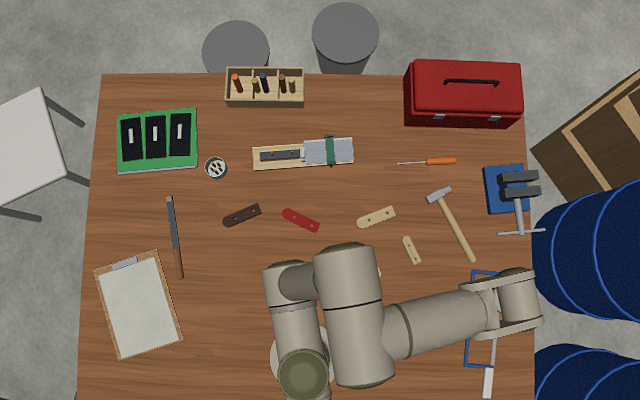

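View pics/scene0.png

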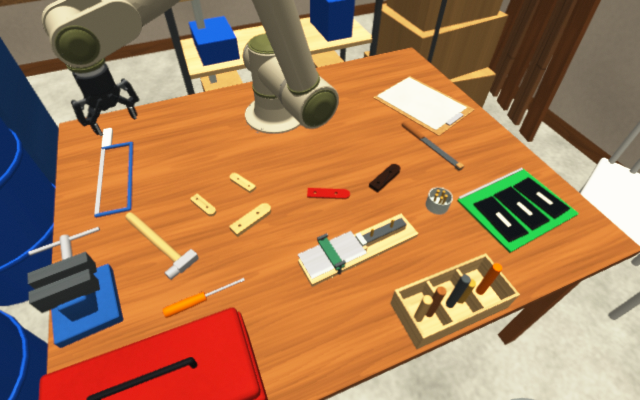

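```bash
cat >> h.py <<'E'
def blob(c,kind,near):
    i=c['img']; hsv=cv2.cvtColor(i,cv2.COLOR_RGB2HSV)
    m={'red':cv2.inRange(hsv,(172,150,60),(180,255,255))|cv2.inRange(hsv,(0,205,90),(4,255,255)),
       'pale':cv2.inRange(hsv,(17,50,150),(32,150,255))}[kind]
    n,l,s,ct=cv2.connectedComponentsWithStats(m)
    k=min((k for k in range(1,n) if s[k,4]>60),key=lambda k:np.hypot(*(ct[k]-near)))
    cn,_=cv2.findContours((l==k).astype(np.uint8),cv2.RETR_EXTERNAL,cv2.CHAIN_APPROX_NONE)
    cn=max(cn,key=cv2.contourArea); return cn[:,0,:].astype(float),s[k,4]
def plate(c,kind,near,z):
    p,a=blob(c,kind,near); w=np.array([onz(c,u,v,z)[:2] for u,v in p])
    f=cv2.fillPoly; q=((w-w.min(0)+20)*4).astype(np.int32); im=np.zeros((1200,1200),np.uint8); f(im,[q],255)
    M=cv2.moments(im,True); cen=np.array([M['m10']/M['m00'],M['m01']/M['m00']])/4+w.min(0)-20
    th=.5*np.arctan2(2*M['mu11'],M['mu20']-M['mu02']); r=(w-cen)@np.array([[np.cos(th),-np.sin(th)],[np.sin(th),np.cos(th)]])
    return cen,np.degrees(th),np.ptp(r,0),p.mean(0),a
E
python3 - <<'E'
from h import *
t=cap('top');s=cap('scene')
for c,n,rn,pn in((t,'top',(300,220),(376,217)),(s,'scene',(328,193),(250,219))):
    for k,z,ne in(('red',5,rn),('pale',14,pn)):
        print(n,k,[np.round(x,1) for x in plate(c,k,ne,z)])
a=cv2.resize(t['img'][130:280,220:420],None,fx=4,fy=4,interpolation=cv2.INTER_CUBIC)
cv2.imwrite('pics/ct.png',a[:,:,::-1])
b=cv2.resize(s['img'][165:285,225:425],None,fx=4,fy=4,interpolation=cv2.INTER_CUBIC)
cv2.imwrite('pics/cs.png',b[:,:,::-1])
E
```

```text
Traceback (most recent call last):
  File "h.py", line 24, in plate
    p,a=blob(c,kind,near); w=np.array([onz(c,u,v,z)[:2] for u,v in p])
        ~~~~^^^^^^^^^^^^^
  File "h.py", line 20, in blob
    k=min((k for k in range(1,n) if s[k,4]>60),key=lambda k:np.hypot(*(ct[k]-near)))
ValueError: min() iterable argument is empty
```

```bash
python3 - <<'E'
from h import *
t=cap('top');s=cap('scene')
for c,pts in((t,((295,222),(310,225),(270,210),(376,217),(383,214),(400,225))),(s,((318,193),(330,195),(300,220),(250,219),(240,224)))):
    h=cv2.cvtColor(c['img'],cv2.COLOR_RGB2HSV); print([h[v,u].tolist() for u,v in pts])
a=cv2.resize(t['img'][130:280,220:420],None,fx=4,fy=4,interpolation=cv2.INTER_CUBIC)
cv2.imwrite('pics/ct.png',a[:,:,::-1])
b=cv2.resize(s['img'][165:285,225:425],None,fx=4,fy=4,interpolation=cv2.INTER_CUBIC)
cv2.imwrite('pics/cs.png',b[:,:,::-1])
E
```

```text
[[1, 188, 140], [11, 159, 130], [13, 137, 136], [20, 84, 180], [21, 88, 180], [13, 131, 134]]
[[1, 231, 225], [1, 231, 227], [13, 188, 221], [25, 109, 252], [19, 142, 206]]
```

View pics/ct.png

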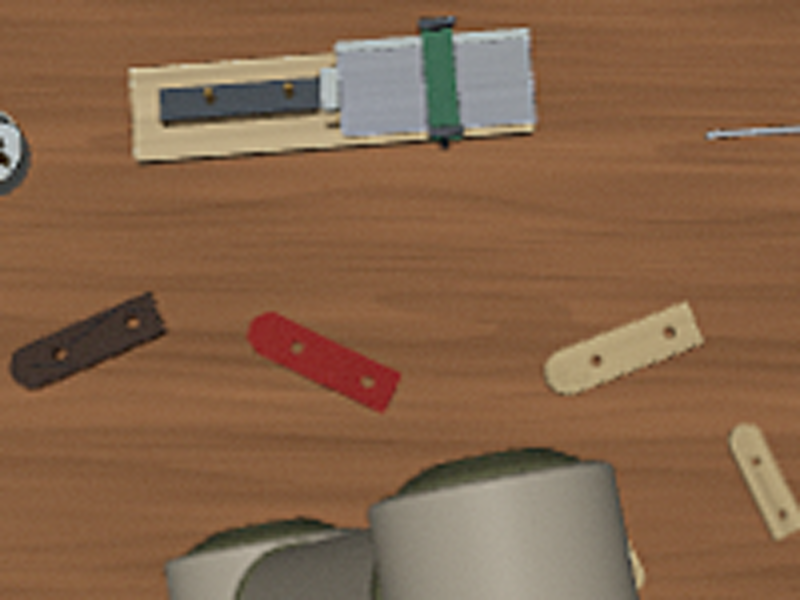

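View pics/cs.png

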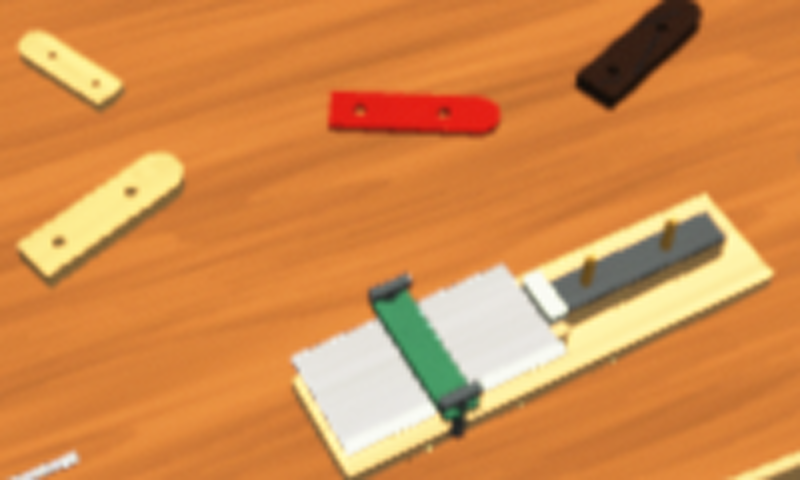

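```bash
sed -i "s/'red':.*/'red':cv2.inRange(hsv,(170,140,60),(180,255,255))|cv2.inRange(hsv,(0,140,60),(6,255,255)),/" h.py
python3 - <<'E'
from h import *
t=cap('top');s=cap('scene')
for c,n,rn,pn in((t,'top',(300,220),(376,217)),(s,'scene',(328,193),(250,219))):
    for k,z,ne in(('red',6,rn),('pale',16,pn)):
        print(n,k,[np.round(x,1).tolist() for x in plate(c,k,ne,z)])
T=lambda U,V:((U+.5)/4-.5+220,(V+.5)/4-.5+130)
S=lambda U,V:((U+.5)/4-.5+225,(V+.5)/4-.5+165)
def pr(n,t1,s1,z):
    a=onz(t,*T(*t1),z)[:2] if t1 else np.zeros(2); b=onz(s,*S(*s1),z)[:2]; print(n,a.round(1),b.round(1))
pr('sp_f',(368,382),(360,110),6);pr('sp_r',(297,348),(445,111),6)
pr('sc_f',(669,332),(58,241),16);pr('sc_r',(596,360),(130,190),16)
pr('pinf_top',(289,86),(591,258),73);pr('pinr_top',(208,88),(671,222),73)
pr('pinf_foot',(289,96),(588,284),44);pr('pinr_foot',(210,100),(667,248),44)
pr('tang end near corners',(160,91),(709,213),44);pr('tang end2',(163,124),(724,238),44)
pr('bolster mid',(329,89),(546,296),54)
pr('clamp',(439,80),(422,340),54)
E
```

```text
top red [[438.1, 21.7], 65.1, [128.5, 36.4], [300.7, 219.8], 408]
top pale [[450.2, -222.2], -68.0, [129.0, 37.0], [375.7, 216.8], 417]
scene red [[437.9, 22.3], 65.0, [127.9, 37.9], [327.4, 192.8], 383]
scene pale [[448.8, -221.5], -67.6, [131.3, 40.0], [250.2, 217.6], 501]
sp_f [421.  -15.5] [420.8 -13.6]
sp_r [447.7  42.8] [446.1  45.9]
sc_f [ 464.6 -259.2] [ 462.6 -258.4]
sc_r [ 440.8 -199.7] [ 437.8 -198.8]
pinf_top [649.6  51.2] [650.1  53. ]
pinr_top [647.  115.8] [644.2 115.8]
pinf_foot [648.9  52.5] [650.8  54.4]
pinr_foot [644.6 116.6] [644.9 117.7]
tang end near corners [651.5 157.6] [629.8 159.5]
tang end2 [624.  154.2] [652.2 157.8]
bolster mid [652.6  19.9] [654.6  20.3]
clamp [661.6 -68.8] [655.  -67.8]
```

```bash
cat >> h.py <<'E'
from scipy.spatial.transform import Rotation as Ro
def go(x,y,z,yaw):
    s=ctrl.sense(); q=s['ee_rot']; R=Ro.from_quat([q[1],q[2],q[3],q[0]])
    a=np.radians(yaw); X=np.array([np.cos(a),np.sin(a),0]); Z=np.array([0,0,-1.]); W=Ro.from_matrix(np.c_[X,np.cross(Z,X),Z])
    d=R.inv().apply(np.array([x,y,z])-s['eef_pos'])/10; r=np.degrees((R.inv()*W).as_rotvec())
    x0=R.as_matrix()[:,0]; print('shift cm',d.round(2).tolist(),'turn',r.round(2).tolist(),'| t',round(s['time_s'],2),'pos',s['eef_pos'].round(1).tolist(),'yaw',round(np.degrees(np.arctan2(x0[1],x0[0])),2),'F',np.round(s['force'],1).tolist(),'grip',round(s['grip_width'],3),round(float(s['grip_force']),1))
E
python3 -c "
from h import *
go(437,20,80,65)"
```

```text
shift cm [40.77, -36.63, 15.13] turn [-0.01, -0.01, -41.12] | t 0.4 pos [212.5, -480.0, 231.2] yaw 23.88 F [0.1, -0.2, -0.3] grip 0.997 0.0
```

step_arm:
  increments:
    - [[40.8,-36.6,10],[0,0,-41],58]
    - [[40.8,-36.6,10],[0,0,-41],58]
    - [[40.8,-36.6,10],[0,0,-41],58]
    - [[40.8,-36.6,10],[0,0,-41],58]
    - [[40.8,-36.6,10],[0,0,-41],58]
    - [[40.8,-36.6,10],[0,0,-41],58]
    - [[40.8,-36.6,15],[0,0,-41],58]
    - [[40.8,-36.6,15],[0,0,-41],58]
  squeeze: 40

```text
time_s: 1.4
eef_pos: [411.3, -38.4, 111.3]
ee_rot: [0.001, 0.844, 0.536, 0.0]
force: [0.5, -1.3, 0.6]
grip_width: 0.576
grip_force: 0.0
```

step_arm:
  increments:
    - [[0,0,0],[0,0,0],58]
    - [[0,0,0],[0,0,0],58]

```text
time_s: 1.65
eef_pos: [410.6, -40.5, 111.9]
ee_rot: [0.0, 0.844, 0.537, 0.0]
force: [-0.7, -0.5, 0.5]
grip_width: 0.576
grip_force: 0.0
```

```bash
python3 -c "
from h import *
go(437,20,40,65);go(437,20,3,65)"
```

```text
shift cm [6.6, -0.18, 7.19] turn [0.03, 0.01, -0.09] | t 1.65 pos [410.6, -40.5, 111.9] yaw 64.91 F [-0.7, -0.5, 0.5] grip 0.576 0.0
shift cm [6.6, -0.18, 10.89] turn [0.03, 0.01, -0.09] | t 1.65 pos [410.6, -40.5, 111.9] yaw 64.91 F [-0.7, -0.5, 0.5] grip 0.576 0.0
```

step_arm:
  increments:
    - [[6.6,-0.2,4],[0,0,0],58]
    - [[6.6,-0.2,7],[0,0,0],58]
    - [[6.6,-0.2,9],[0,0,0],58]
    - [[6.6,-0.2,10.3],[0,0,0],58]
    - [[6.6,-0.2,10.9],[0,0,0],58]
    - [[6.6,-0.2,11],[0,0,0],58]
    - [[6.6,-0.2,11],[0,0,0],58]

```text
time_s: 2.52
eef_pos: [437.0, 20.2, 2.2]
ee_rot: [0.0, 0.844, 0.536, 0.0]
force: [0.4, 0.7, 0.3]
grip_width: 0.58
grip_force: 0.0
```

```bash
python3 -c "
from h import *
go(437,20,1,65)
s=cap('scene');cv2.imwrite('pics/g1.png',cv2.resize(s['img'][120:260,250:430],None,fx=4,fy=4,interpolation=2)[:,:,::-1])"
```

```text
shift cm [-0.02, 0.0, 0.12] turn [0.06, -0.01, -0.14] | t 2.52 pos [437.0, 20.2, 2.2] yaw 64.86 F [0.4, 0.7, 0.3] grip 0.58 0.0
```

View pics/g1.png

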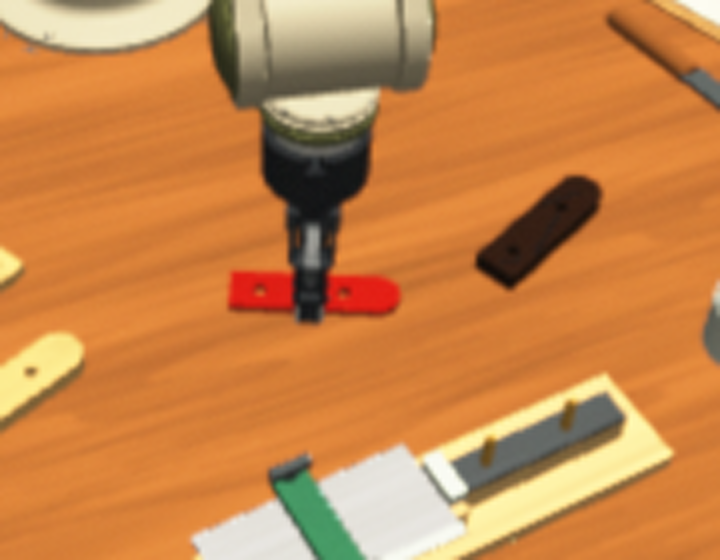

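The picture shows the fingers astride the spacer (crop 310,295), between its holes. Close and lift.

step_arm:
  increments:
    - [[0,0,0.1],[0,0,0],58]
    - [[0,0,0.1],[0,0,0],20]
    - [[0,0,0.1],[0,0,0],20]
    - [[0,0,0.1],[0,0,0],20]
    - [[0,0,0.1],[0,0,0],20]
    - [[0,0,0.1],[0,0,0],20]

```text
time_s: 3.32
eef_pos: [436.8, 20.5, 1.0]
ee_rot: [0.0, 0.844, 0.536, 0.0]
force: [-2.1, -0.3, 5.6]
grip_width: 0.399
grip_force: 39.4
```

```bash
python3 -c "
from h import *
go(437,20,120,65)"
```

```text
shift cm [-0.03, 0.04, -11.9] turn [0.02, -0.0, -0.11] | t 3.33 pos [436.8, 20.5, 1.0] yaw 64.89 F [-2.1, -0.3, 5.6] grip 0.399 39.4
```

step_arm:
  increments:
    - [[0,0,-3],[0,0,0],20]
    - [[0,0,-7],[0,0,0],20]
    - [[0,0,-11],[0,0,0],20]
    - [[0,0,-12],[0,0,0],20]
    - [[0,0,-12],[0,0,0],20]

```text
time_s: 3.95
eef_pos: [436.6, 20.5, 120.4]
ee_rot: [0.0, 0.844, 0.536, 0.0]
force: [-0.5, 0.4, -1.0]
grip_width: 0.4
grip_force: 40.3
```

```bash
python3 -c "
from h import *
go(647,91,110,94.7)"
```

```text
shift cm [15.31, 16.06, 1.05] turn [0.01, -0.0, -29.82] | t 3.95 pos [436.6, 20.5, 120.4] yaw 64.88 F [-0.5, 0.4, -1.0] grip 0.4 40.3
```

step_arm:
  increments:
    - [[5,5,0],[0,0,-9],20]
    - [[9,9.5,0],[0,0,-17],20]
    - [[12,13,0],[0,0,-24],20]
    - [[14.5,15,0.5],[0,0,-28],20]
    - [[15.3,16.1,1],[0,0,-29.8],20]
    - [[15.3,16.1,1],[0,0,-29.8],20]
    - [[15.3,16.1,1],[0,0,-29.8],20]

```text
time_s: 4.82
eef_pos: [646.6, 90.5, 109.7]
ee_rot: [-0.001, 0.678, 0.735, -0.001]
force: [-0.5, -0.5, 0.1]
grip_width: 0.4
grip_force: 40.3
```

```bash
python3 - <<'E'
from h import *
go(647,91,110,94.7)
t=cap('top');s=cap('scene')
Z=109+6
for c in(t,s):
    print([np.round(x,1).tolist() for x in plate(c,'red',np.array(proj(c,(647,91,112))),Z)])
A=cv2.resize(t['img'][110:190,230:330],None,fx=6,fy=6,interpolation=2)
B=cv2.resize(s['img'][160:260,310:440],None,fx=6,fy=6,interpolation=2)
cv2.imwrite('pics/h1s.png',B[:,:,::-1])
cv2.imwrite('pics/h1t.png',A[:,:,::-1])
E
```

```text
shift cm [0.05, 0.04, -0.03] turn [-0.1, -0.01, -0.07] | t 4.83 pos [646.6, 90.5, 109.7] yaw 94.63 F [-0.5, -0.5, 0.1] grip 0.4 40.3
[[865.7, -555.6], -89.7, [375.5, 194.4], [465.7, 97.9], 5780]
[[646.7, 64.3], -75.9, [86.5, 41.2], [378.2, 216.4], 323]
```

View pics/h1s.png

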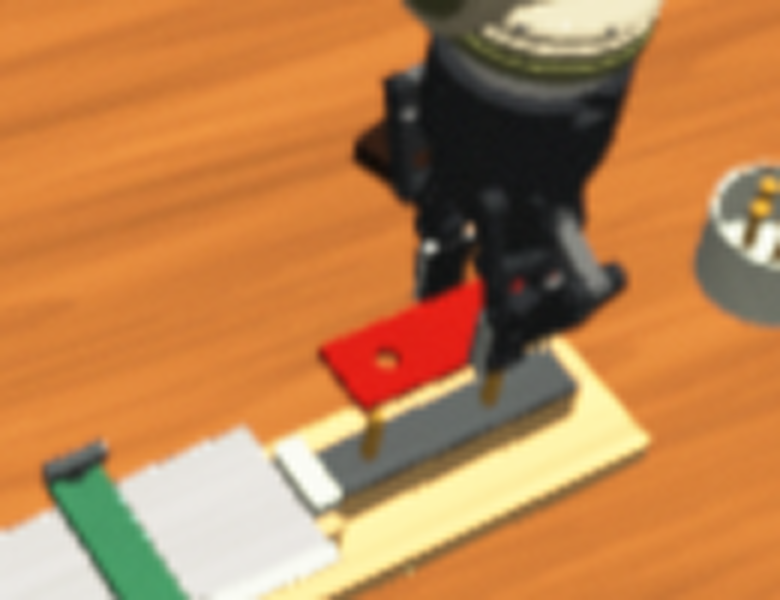

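```bash
python3 - <<'E'
from h import *
s=cap('scene')
S=lambda U,V:((U+.5)/6-.5+310,(V+.5)/6-.5+160)
for n,p,z in(('hole',(387,358),114.5),('cL',(320,352),115),('cR',(366,409),115),('pinfoot',(371,457),44),('pintop',(377,407),73)):
    print(n,onz(s,*S(*p),z).round(1))
# expected hole front from TCP
d=np.array([np.cos(np.radians(-85.3)),np.sin(np.radians(-85.3))])
tc=np.array([646.6,90.5]); print('exp hole',tc+d*(42-3.75),'exp front',tc+d*(65-3.75))
m=cv2.cvtColor(s['img'],cv2.COLOR_RGB2HSV)
E
```

```text
hole [649.5  52.4 114.5]
cL [636.5  27.7 115. ]
cR [669.8  31.7 115. ]
pinfoot [651.   53.7  44. ]
pintop [645.3  55.7  73. ]
exp hole [649.73414796  52.37861995] exp front [651.61873365  29.45596006]
```

step_arm:
  increments:
    - [[0.05,0.05,1.5],[0.1,0,0],20]
    - [[0.05,0.05,2.7],[0.1,0,0],20]
    - [[0.05,0.05,3.3],[0.1,0,0],20]
    - [[0.05,0.05,3.6],[0.1,0,0],20]
    - [[0.05,0.05,3.8],[0.1,0,0],20]
    - [[0.05,0.05,4.0],[0.1,0,0],20]
    - [[0.05,0.05,4.0],[0.1,0,0],20]

```text
time_s: 5.85
eef_pos: [647.7, 91.2, 70.8]
ee_rot: [-0.001, 0.678, 0.735, -0.001]
force: [-2.4, 0.2, 2.4]
grip_width: 0.405
grip_force: 40.5
```

```bash
python3 -c "
from h import *
go(647.1,91,45.5,94.7)"
```

```text
shift cm [-0.02, -0.05, 2.53] turn [-0.13, -0.0, -0.01] | t 5.85 pos [647.7, 91.2, 70.8] yaw 94.69 F [-2.4, 0.2, 2.4] grip 0.405 40.5
```

step_arm:
  increments:
    - [[0,-0.05,0],[0,0,0],20]
    - [[0,-0.07,0.3],[0,0,0],20]
    - [[0,-0.07,0.6],[0,0,0],20]
    - [[0,-0.07,0.8],[0,0,0],20]
    - [[0,-0.07,0.8],[0,0,0],20]

```text
time_s: 6.48
eef_pos: [646.8, 91.2, 62.1]
ee_rot: [-0.001, 0.678, 0.735, -0.001]
force: [-3.8, 1.4, -0.2]
grip_width: 0.401
grip_force: 40.4
```

```bash
python3 -c "
from h import *
go(647.1,91,45.5,94.7)"
```

```text
shift cm [-0.02, 0.03, 1.66] turn [-0.16, -0.01, -0.01] | t 6.47 pos [646.8, 91.2, 62.1] yaw 94.69 F [-3.8, 1.4, -0.2] grip 0.401 40.4
```

step_arm:
  increments:
    - [[0,-0.04,0.3],[0,0,0],20]
    - [[0,-0.04,0.7],[0,0,0],20]
    - [[0,-0.04,1.1],[0,0,0],20]
    - [[0,-0.04,1.4],[0,0,0],20]
    - [[0,-0.04,1.6],[0,0,0],20]
    - [[0,-0.04,1.65],[0,0,0],20]

```text
time_s: 7.22
eef_pos: [646.7, 91.1, 46.0]
ee_rot: [-0.001, 0.678, 0.735, -0.001]
force: [-3.0, 0.6, 2.2]
grip_width: 0.402
grip_force: 40.5
```

```bash
python3 -c "
from h import *
go(647.1,91,45,94.7)
s=cap('scene');cv2.imwrite('pics/p1.png',cv2.resize(s['img'][160:260,310:440],None,fx=5,fy=5,interpolation=2)[:,:,::-1])"
```

```text
shift cm [-0.01, 0.04, 0.1] turn [-0.1, 0.0, -0.02] | t 7.22 pos [646.7, 91.1, 46.0] yaw 94.68 F [-3.0, 0.6, 2.2] grip 0.402 40.5
```

View pics/p1.png

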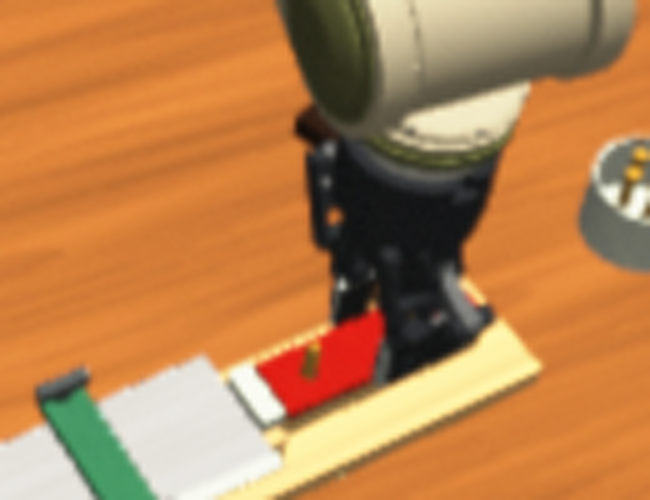

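The picture shows the front pin through the red plate (crop 310,362), front end at the bolster. Press lightly, release, rise.

step_arm:
  increments:
    - [[0,-0.02,0.12],[0,0,0],20]
    - [[0,-0.02,0.2],[0,0,0],20]
    - [[0,-0.02,0.2],[0,0,0],20]

```text
time_s: 7.65
eef_pos: [646.7, 91.1, 45.1]
ee_rot: [-0.0, 0.678, 0.735, -0.0]
force: [-4.6, 0.3, 6.7]
grip_width: 0.403
grip_force: 41.1
```

step_arm:
  increments:
    - [[0,0,0],[0,0,0],58]
    - [[0,0,0],[0,0,0],58]
    - [[0,0,0],[0,0,0],58]
    - [[0,0,-1],[0,0,0],58]
    - [[0,0,-3],[0,0,0],58]
    - [[0,0,-7],[0,0,0],58]
    - [[0,0,-12],[0,0,0],58]
    - [[0,0,-12],[0,0,0],58]

```text
time_s: 8.65
eef_pos: [648.5, 91.1, 169.4]
ee_rot: [0.003, 0.678, 0.735, 0.002]
force: [0.2, 0.3, -0.5]
grip_width: 0.58
grip_force: 0.0
```

```bash
python3 -c "
from h import *
go(450.5,-224.5,120,112.2)"
```

```text
shift cm [-29.83, -22.35, 4.81] turn [0.4, 0.13, -17.51] | t 8.65 pos [648.5, 91.1, 169.4] yaw 94.69 F [0.2, 0.3, -0.5] grip 0.58 0.0
```

step_arm:
  increments:
    - [[-5,-3.7,0],[0,0,-5],58]
    - [[-10,-7.5,0],[0,0,-10],58]
    - [[-15,-11.2,0],[0,0,-15],58]
    - [[-20,-15,1],[0,0,-17.5],58]
    - [[-25,-18.7,3],[0,0,-17.5],58]
    - [[-29.8,-22.3,5],[0,0,-17.5],58]
    - [[-29.8,-22.3,5],[0,0,-17.5],58]
    - [[-29.8,-22.3,5],[0,0,-17.5],58]

```text
time_s: 9.65
eef_pos: [448.7, -224.0, 114.5]
ee_rot: [-0.001, 0.558, 0.83, -0.0]
force: [0.3, 0.0, 0.1]
grip_width: 0.582
grip_force: 0.0
```

```bash
python3 - <<'E'
from h import *
go(450.5,-224.5,5,112.2)
t=cap('top');s=cap('scene')
try: print([np.round(x,1).tolist() for x in plate(s,'pale',np.array(proj(s,(450,-222,12))),16)])
except Exception as e: print(e)
cv2.imwrite('pics/p2.png',np.hstack([cv2.resize(t['img'][120:190,240:310],(400,400),interpolation=2),cv2.resize(s['img'][180:260,330:410],(400,400),interpolation=2)])[:,:,::-1])
E
```

```text
shift cm [-0.12, 0.16, 10.95] turn [-0.09, -0.05, -0.06] | t 9.65 pos [448.7, -224.0, 114.5] yaw 112.14 F [0.3, 0.0, 0.1] grip 0.582 0.0
[[448.8, -221.5], -67.6, [131.3, 40.0], [250.2, 217.6], 502]
```

View pics/p2.png

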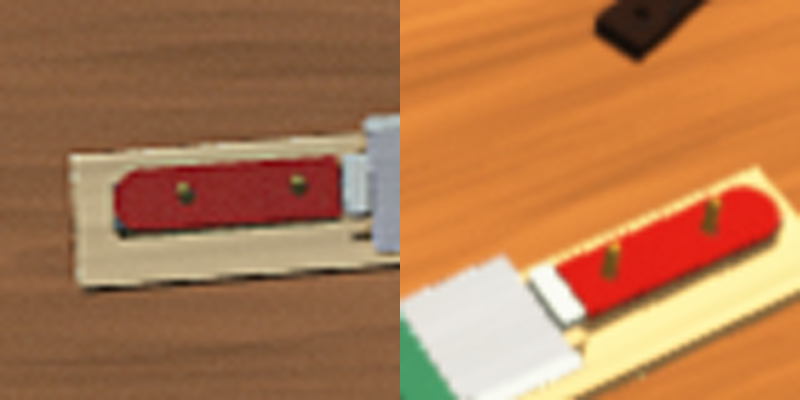

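The picture shows the spacer flat on the tang with both pins through it (left half 184,190 and 298,184). Now the scale.

step_arm:
  increments:
    - [[-0.1,0.15,4],[0,0,0],58]
    - [[-0.1,0.15,7],[0,0,0],58]
    - [[-0.1,0.15,9.5],[0,0,0],58]
    - [[-0.1,0.15,10.7],[0,0,0],58]
    - [[-0.1,0.15,11],[0,0,0],58]
    - [[-0.1,0.15,11],[0,0,0],20]
    - [[-0.1,0.15,11],[0,0,0],20]
    - [[-0.1,0.15,11],[0,0,0],20]

```text
time_s: 10.75
eef_pos: [450.7, -224.7, 5.3]
ee_rot: [0.0, 0.558, 0.83, -0.001]
force: [0.4, 1.5, 5.4]
grip_width: 0.413
grip_force: 40.8
```

step_arm:
  increments:
    - [[0,0,0],[0,0,0],20]
    - [[0,0,0],[0,0,0],20]

```text
time_s: 11.0
eef_pos: [450.8, -224.8, 5.3]
ee_rot: [0.0, 0.558, 0.83, -0.001]
force: [-0.2, 0.9, 7.3]
grip_width: 0.407
grip_force: 40.8
```

```bash
python3 -c "
from h import *
go(450.5,-224.5,140,112.2)"
```

```text
shift cm [0.02, -0.02, -13.47] turn [-0.04, 0.04, -0.02] | t 11.0 pos [450.8, -224.8, 5.3] yaw 112.18 F [-0.2, 0.9, 7.3] grip 0.407 40.8
```

step_arm:
  increments:
    - [[0,0,-3],[0,0,0],20]
    - [[0,0,-7],[0,0,0],20]
    - [[0,0,-11],[0,0,0],20]
    - [[0,0,-13.5],[0,0,0],20]
    - [[0,0,-13.5],[0,0,0],20]

```text
time_s: 11.62
eef_pos: [451.0, -225.0, 140.9]
ee_rot: [0.001, 0.558, 0.83, -0.001]
force: [0.5, -0.1, -0.5]
grip_width: 0.406
grip_force: 40.3
```

```bash
python3 -c "
from h import *
go(646.9,89.8,115,94.7)"
```

```text
shift cm [21.76, 30.02, 2.53] turn [0.02, 0.15, 17.48] | t 11.62 pos [451.0, -225.0, 140.9] yaw 112.18 F [0.5, -0.1, -0.5] grip 0.406 40.3
```

step_arm:
  increments:
    - [[3.5,4.8,0],[0,0,5],20]
    - [[7,9.8,0],[0,0,10],20]
    - [[10.6,14.7,0],[0,0,15],20]
    - [[14.2,19.6,0],[0,0,17.5],20]
    - [[17.8,24.6,0],[0,0,17.5],20]
    - [[20.5,28.3,1],[0,0,17.5],20]
    - [[21.8,30,2],[0,0,17.5],20]
    - [[21.8,30,2.5],[0,0,17.5],20]

```text
time_s: 12.62
eef_pos: [645.3, 91.8, 111.4]
ee_rot: [-0.002, 0.677, 0.736, -0.002]
force: [-0.1, -0.0, -0.7]
grip_width: 0.404
grip_force: 40.3
```

step_arm:
  increments:
    - [[0,0,0],[0,0,0],20]
    - [[0,0,0],[0,0,0],20]

```text
time_s: 12.88
eef_pos: [645.8, 89.6, 114.3]
ee_rot: [-0.0, 0.678, 0.735, -0.001]
force: [-0.7, 0.1, 0.3]
grip_width: 0.407
grip_force: 40.3
```

```bash
python3 - <<'E'
from h import *
go(646.8,89.9,85,94.7)
s=cap('scene')
cv2.imwrite('pics/h2s.png',cv2.resize(s['img'][160:260,310:440],None,fx=6,fy=6,interpolation=2)[:,:,::-1])
E
```

```text
shift cm [0.02, 0.1, 2.93] turn [-0.09, 0.01, -0.09] | t 12.88 pos [645.8, 89.6, 114.3] yaw 94.61 F [-0.7, 0.1, 0.3] grip 0.407 40.3
```

View pics/h2s.png

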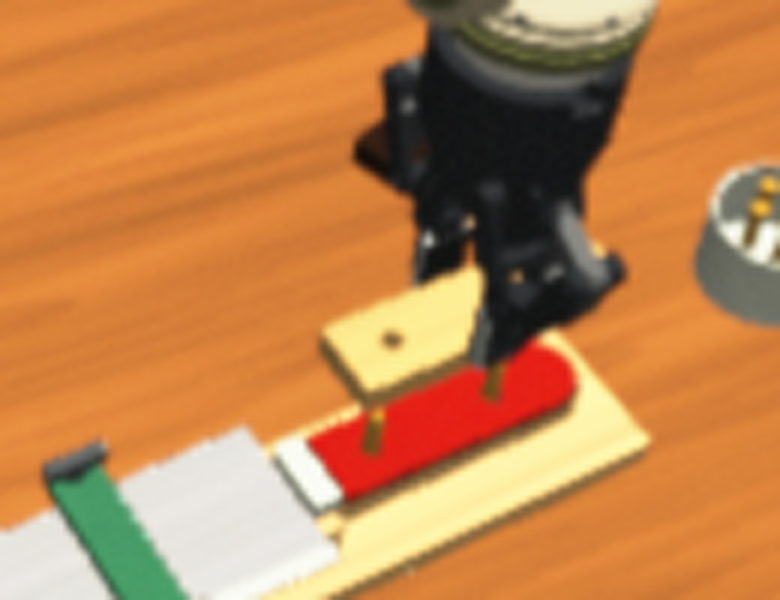

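```bash
python3 - <<'E'
from h import *
s=cap('scene')
S=lambda U,V:((U+.5)/6-.5+310,(V+.5)/6-.5+160)
for p in((392,339),(321,334),(367,392)): print(onz(s,*S(*p),125).round(1))
d=np.array([.082,-.9966]); print(np.array([645.8,89.6])+d*37, np.array([645.8,89.6])+d*60)
E
```

```text
[648.2  54.  125. ]
[634.7  27.9 125. ]
[668.5  31.5 125. ]
[648.834   52.7258] [650.72   29.804]
```

step_arm:
  increments:
    - [[0,0.1,1.2],[-0.1,0,0],20]
    - [[0,0.1,2.4],[-0.1,0,0],20]
    - [[0,0.1,3.2],[-0.1,0,0],20]
    - [[0,0.1,3.6],[-0.1,0,0],20]
    - [[0,0.1,3.9],[-0.1,0,0],20]
    - [[0,0.1,3.9],[-0.1,0,0],20]

```text
time_s: 13.72
eef_pos: [646.8, 90.6, 75.1]
ee_rot: [-0.0, 0.678, 0.735, -0.0]
force: [0.0, -0.6, -0.6]
grip_width: 0.41
grip_force: 40.3
```

```bash
python3 -c "
from h import *
go(646.8,89.9,56,94.7)"
```

```text
shift cm [-0.07, -0.01, 1.91] turn [-0.02, 0.02, -0.02] | t 13.72 pos [646.8, 90.6, 75.1] yaw 94.68 F [0.0, -0.6, -0.6] grip 0.41 40.3
```

No contact force and 4 mm over the pin tips; carry on down.

step_arm:
  increments:
    - [[-0.03,-0.02,0.3],[0,0,0],20]
    - [[-0.03,-0.02,0.6],[0,0,0],20]
    - [[-0.03,-0.02,0.9],[0,0,0],20]
    - [[-0.03,-0.02,1.2],[0,0,0],20]
    - [[-0.03,-0.02,1.5],[0,0,0],20]
    - [[-0.03,-0.02,1.75],[0,0,0],20]
    - [[-0.03,-0.02,1.9],[0,0,0],20]
    - [[-0.03,-0.02,1.95],[0,0,0],20]

```text
time_s: 14.72
eef_pos: [646.5, 90.1, 55.4]
ee_rot: [-0.0, 0.678, 0.735, -0.0]
force: [-4.8, -4.3, 3.4]
grip_width: 0.408
grip_force: 40.8
```

step_arm:
  increments:
    - [[0,0,0.05],[0,0,0],20]
    - [[0,0,0.1],[0,0,0],20]

```text
time_s: 14.98
eef_pos: [646.6, 90.1, 55.3]
ee_rot: [0.0, 0.678, 0.735, -0.0]
force: [-6.9, -3.7, 10.8]
grip_width: 0.407
grip_force: 41.6
```

Seated (TCP 55.3 = 50 + 5.3, force rising). Release and withdraw.

step_arm:
  increments:
    - [[0,0,-0.05],[0,0,0],60]
    - [[0,0,-0.05],[0,0,0],60]
    - [[0,0,-0.05],[0,0,0],60]
    - [[0,0,-1],[0,0,0],60]
    - [[0,0,-3],[0,0,0],60]
    - [[0,0,-7],[0,0,0],60]
    - [[-6,-6,-12],[0,0,0],60]
    - [[-12,-12,-12],[0,0,0],60]

```text
time_s: 15.98
eef_pos: [571.9, 1.5, 168.7]
ee_rot: [0.002, 0.677, 0.736, 0.001]
force: [1.1, -0.3, -0.6]
grip_width: 0.601
grip_force: 0.0
```

step_arm:
  increments:
    - [[-6,-10,0],[0,0,0],60]
    - [[-6,-10,0],[0,0,0],60]
    - [[-6,-10,0],[0,0,0],60]
    - [[-6,-10,0],[0,0,0],60]

```text
time_s: 16.48
eef_pos: [477.9, -65.6, 166.8]
ee_rot: [0.001, 0.678, 0.735, 0.0]
force: [-0.2, 0.1, 0.5]
grip_width: 0.602
grip_force: 0.0
```

```bash
python3 - <<'E'
from h import *
go(646.8,89.9,56,94.7)
t=cap('top');s=cap('scene')
cv2.imwrite('pics/p3.png',np.hstack([cv2.resize(t['img'][120:190,240:310],(400,400),interpolation=2),cv2.resize(s['img'][180:260,330:410],(400,400),interpolation=2)])[:,:,::-1])
E
```

```text
shift cm [14.13, 18.08, 11.1] turn [0.09, 0.03, -0.03] | t 16.48 pos [477.9, -65.6, 166.8] yaw 94.67 F [-0.2, 0.1, 0.5] grip 0.602 0.0
```

View pics/p3.png

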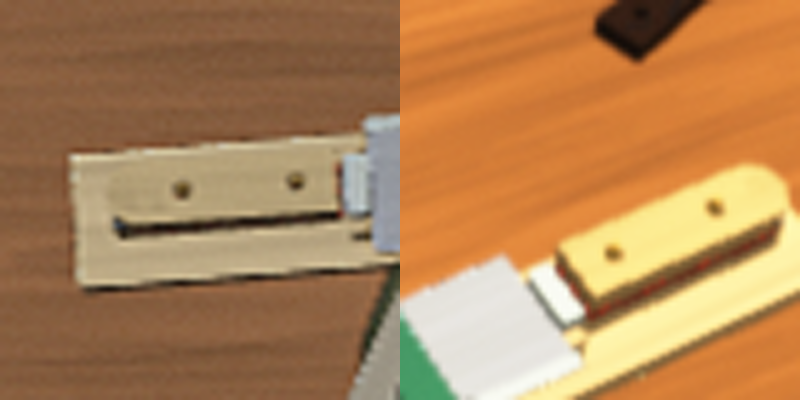

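```bash
python3 - <<'E'
from h import *
s=cap('scene');t=cap('top')
d=np.array([.082,-.9966]);n=np.array([.9966,.082]);o=np.array([646.4,94.8])
for z in(66,70,74):
  print(z,[(round((u-330+.5)*5+400),round((v-180+.5)*5)) for u,v in (proj(s,[*(o+d*a+n*b),z]) for a,b in((65,18),(65,-18),(42,0),(-22,0)))],
   [(round((u-240+.5)*5.71),round((v-120+.5)*5.71)) for u,v in (proj(t,[*(o+d*a+n*b),z]) for a,b in((65,18),(65,-18),(42,0),(-22,0)))])
cv2.imwrite('pics/p4.png',cv2.resize(s['img'][205:250,360:415],None,fx=14,fy=13,interpolation=cv2.INTER_NEAREST)[:,:,::-1])
E
```

```text
66 [(593, 298), (556, 247), (612, 256), (714, 211)] [(336, 150), (339, 212), (297, 183), (183, 191)]
70 [(594, 293), (557, 242), (613, 251), (715, 207)] [(335, 148), (339, 210), (296, 182), (182, 189)]
74 [(595, 289), (558, 238), (614, 247), (717, 202)] [(335, 146), (339, 208), (296, 180), (181, 187)]
```

View pics/p4.png

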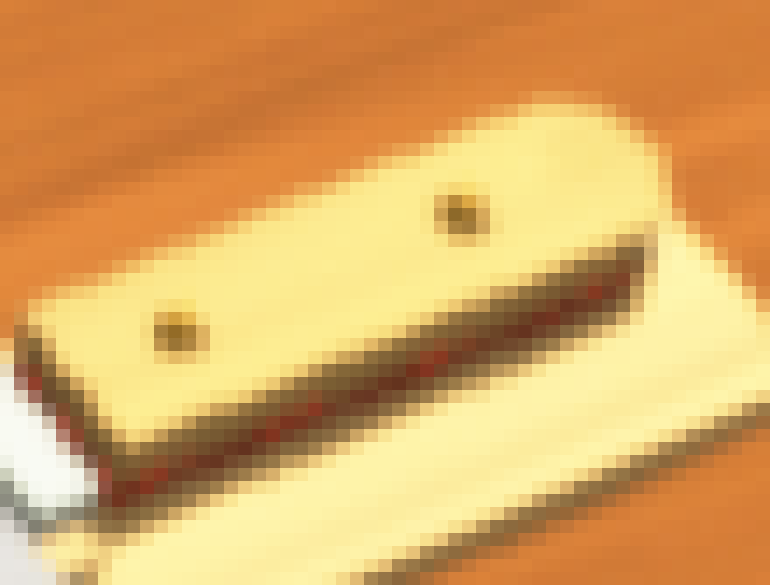

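The corners of the scale fit a top at 66 mm (crop 556,247 as predicted), it lies directly on the red spacer, and both pins are through it. I'm handing it in.

```bash
python3 -c "
from rig import ctrl
print(ctrl.finish_job())"
```

```text
the job is handed in; nothing more can be done
None
```

The red spacer and then the pale scale are down on both pins with their square ends towards the blade; both are released, the arm is clear, and the job was handed in after about 17 s of robot time; I did not see the verdict.

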